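# Pack a two-layer lunch box

## Robot

A 6-joint arm with a two-finger parallel gripper is mounted at the origin on a cart in front of the work surface, level with it; the furniture and walls round the work are solid. World frame = base frame: x ahead of the robot, y to its left, z up, the work surface at z = 0. Lengths are in m, angles in rad, forces in N, time in s.
With the tool pointing down it reaches from about 0.3 to 0.825 m from the base axis. Payload 5.4 kg.
Tool frame: the origin (TCP) lies midway between the tips of the shut fingers; the grasp point (between the pads) lies 19 mm behind it; z points along the fingers, y is the direction in which the jaws open and shut (so a half turn about z gives the same grasp; the last joint's range is limited). The gripper opens to 92 mm and grips with 3 to 60 N. Pads are 20 mm wide; open, the fingers measure 128 mm over their backs; the gripper's body (75 mm by 189 mm) begins 69 mm behind the grasp point.
Start: joints at [0.912, 0.158, 1.597, -0, 1.386, -0.21], TCP at [0.249, 0.518, 0.215] pointing down, gripper open.
Joint ranges: [-2.91, 2.91], [-0.94, 2.29], [0.18, 2.7], [-1.29, 4.43], [0.17, 2.64], [-3, 3]. Speed limits (rad/s): [2.57, 2.57, 3.14, 3.14, 3.14, 3.14].

## Interface

Orientations are given as a unit quaternion [x, y, z, w].
In Python, from cell import bot, viewer, job, finder gives the robot as it stands.
- The arm moves only by the shell command python3 -m creep 'ROWS' [FORCE]. ROWS is JSON, one flat list of numbers, 7 for each row, row after row: the shift along the world's x, y, z in mm, then the turn, a rotation vector about the world's x, y, z in degrees, then the gripper command: -1 is shut, 1 is fully open, values between are in proportion. In form: [dx, dy, dz, rx, ry, rz, hand, dx, dy, dz, rx, ry, rz, hand, ...]. A call has exactly 8 rows; each row is the pose to reach, as a shift and turn from the pose commanded when the call began; what a row does not reach only later rows make up. A row lasts 1/8 s, in which the tool goes at most 62.5 mm and 10.7 degrees, less where a joint would pass 70% of its speed; a pose out of reach is approached as far as the arm can. A call with a gripper value outside its range is refused whole. The fingers move at their own pace and stop on an object; FORCE is the grip in N (left out, the last holds). Time passes only in rows, so rows that repeat a pose let the fingers close, or fill a call up. It gives the time, the measured TCP pose, the force and the opening at its end, in the units of the state.
- bot.get_obs(): the state, without advancing time (a new reading comes with each control period).
- viewer.snapshot(name): name is "scene" or "top" or "wrist"; returns the picture (420x560x3 uint8, red, green, blue); there is no depth.
- viewer.camera_info(name): a dict with "vertical_fov" (degrees; the focal length in pixels is half the picture's height over the tangent of half this angle, whatever the lens; pixels are square), "cx", "cy" (the principal point, pixels), "R" (3x3) and "t" (3): a world point X has camera coordinates R X + t; the wrist camera has in their place "T_tool_cam" (4x4, takes a point from camera to tool coordinates, whose origin is the TCP and whose axes are the flange's). Camera axes: x right, y down, z forward; pixel columns grow to the right and rows downward; lengths in m; the calibration is good to about 2 mm. A picture is of the moment at which its call begins: read the wrist's pose just before it. camera_info takes no time and is no camera call.
- job.job_done(): hands the job in, once; it reports no verdict.
Trained networks look in the newest picture that a camera, given by its name, has taken for a name from the list of things; names that differ only in an ending like _2 or _b are one class to them, and where a whole thing is asked for, a point or a joint stands for the part that bears it (a point fixed in the world has none). Each returns a list of dicts, best first, with "score" (0 to 1); they miss things now and then, are a little off and sometimes report something else, mostly with a low value. They report only what shows in the picture. A call takes as long as a camera call. They do not tell look-alikes from the thing itself.
- finder.spot_in(camera, thing): "bbox" ([left, top, right, bottom] in pixels, round what is visible of it).
- finder.masks_of(camera, thing): "pixels" (420x560 bool, what is visible of it) and "bbox" ([left, top, right, bottom] in pixels, round what is visible of it).
The state is a dict: "time": time; "joint_pos": joint angles; "qvel": joint speeds; "joint_torque": joint torques, N m; "ee_pos": TCP position; "tcp_rot": TCP orientation; "wrist_force": force on the tool from outside, world axes, zero at the start; "moment": the same for the moment, N m; "opening": finger opening in m.
Only numpy, scipy, OpenCV 4.12 (cv2) and the standard library are available. Lean on these libraries where they do the work, as an engineer would, in place of code of your own. Each camera call takes 0.05 s, during which the arm holds its last target. There are 200 camera calls.

## Task

Pack the lunch box in layers: first stand the food tin and the little glass upright on its floor, then fit the wooden divider over them, with its plain end tucked under the two cleats and its tab end pressed down until the spring catch snaps over it, so that it lies level and fully home. Last, lay the snack bar flat and lengthwise on the divider, between the tab and the cleat end of the box. Leave the lemon and the garlic where they are.

Things in the scene. Friction and masses are not known exactly. Their poses are not given: they have to be found in the camera images.
- lunch_box: Open steel box fixed to the worktop (place and turn vary), outside 230 (x) x 130 (y) x 104 mm high, rim 5 mm further out on the long sides and +x end. Origin: centre of its underside; z up; x along its length to the cleat end (roughly towards the robot). Inside x -111 to 111, y -61 to 61 mm, floor at z = 4 mm. An 8 mm wide ledge across each end wall, top at z = 80 mm, carries the divider.
- box_cleats (a point): Middle of the line joining the free lower edges of the two cleats, at box x = 99, y = 0, z = 92 mm; axes as the box. The fixed cleats overhang the +x end's ledge in the two corners: x 99 to 111, y 43 to 61 mm either side, z 92 to 96. They stop a divider lowered flat: its plain end goes in first, tilted down about 12 degrees (at most about 20 when fully home).
- catch (a joint): Dark spring catch, 30 mm wide, in a notch in the middle of the box's -x wall. 0 = sprung in; grows (m, to 0.009) as it is pushed outwards. Its nose reaches in to box x = -105 mm; steep ramp on top from z = 102 to 88 mm, underside z = 87. 500 N/m, 2 N preload: the divider's end passes it under about 2 to 8 N at the tab, then it snaps back over the divider and reads 0 to 1 mm.
- divider: Wooden plate 219 (x) x 118 (y) x 5 mm, 0.16 kg (varies 30 %), flat on the worktop at the start. Origin: centre of its underside; z up. Its +x end is plain and goes under the cleats, its -x (tab) end under the catch. Home: x the same way as the box's, underside 80 mm above the box's origin, 1.5 mm play at each end, 2 mm at each side.
- divider_tab (a point): Middle of the divider's upright grip tab at its top edge: divider x = -65.5, y = 0, z = 38 mm; axes as the divider. The tab stands across the plate: 9 mm thick (x), 44 mm wide (y), 33 mm tall above the plate.
- divider_far (a point): Middle of the lower edge of the divider's plain (+x) end: 109.5 mm from its origin along x, at the underside.
- food_tin: Food tin, upright cylinder 57 mm diameter, 72 mm tall, 0.18 kg (varies 30 %). Origin: centre of its underside; z up. In the box it clears the divider by 4 mm.
- glass: Small clear open glass standing mouth up, 48 mm diameter at the mouth, 38 mm at the foot, 61 mm tall, 0.07 kg. Origin: centre of its underside; z up. It and the tin may swap places at the start.
- snack_bar: Wrapped snack bar lying flat, 56 (x) x 153 (y) x 16 mm (solid part 52 x 152 x 11 mm), 0.044 kg. Origin: centre of its underside; y along its length, z up. It fits lengthwise, either way round, between the tab's face (divider x = -61 mm) and the box's +x wall, passing between the cleats; centred at divider x = 24 mm, y = 0 it has 8 mm to spare at each end.
- lemon: Lemon, 71 x 53 x 51 mm, lying on the worktop behind the divider: bystander, leave it. Origin: centre of its underside.
- garlic: Garlic bulb, 60 x 57 x 58 mm, standing right of the lemon: bystander, leave it. Origin: centre of its underside.
Not all that is in view belongs to the job. What is shaped like the glass but orange, purple or red is not meant.

How it is judged:
On the way, in this order (a step that is already met when the one before it is completed fails the run):
1. tin and glass stand upright on the floor of the lunch box, released (x of food_tin in the frame of lunch_box between -0.085 and 0.085 m and y of food_tin in the frame of lunch_box between -0.035 and 0.035 m and z of food_tin in the frame of lunch_box between 0 and 0.01 m and angle between each of food_tin, glass's own z axis and vertical below 0.12 rad and linear speed of each of food_tin, glass below 0.03 m/s and x of glass in the frame of lunch_box between -0.095 and 0.095 m and y of glass in the frame of lunch_box between -0.045 and 0.045 m and z of glass in the frame of lunch_box between 0 and 0.01 m and contact force between the fingers and food_tin below 0.1 N and contact force between the fingers and glass below 0.1 N), for 0.2 s.
2. the divider lies home under cleats and catch, released, over the tin and the glass (x of food_tin in the frame of lunch_box between -0.085 and 0.085 m and y of food_tin in the frame of lunch_box between -0.035 and 0.035 m and z of food_tin in the frame of lunch_box between 0 and 0.01 m and angle between each of food_tin, glass's own z axis and vertical below 0.12 rad and linear speed of each of food_tin, glass, divider below 0.03 m/s and x of glass in the frame of lunch_box between -0.095 and 0.095 m and y of glass in the frame of lunch_box between -0.045 and 0.045 m and z of glass in the frame of lunch_box between 0 and 0.01 m and x of divider in the frame of lunch_box between -0.005 and 0.005 m and y of divider in the frame of lunch_box between -0.006 and 0.006 m and z of divider in the frame of lunch_box between 0.077 and 0.083 m and angle between divider's own z axis and vertical below 0.025 rad and value of joint catch below 0.0025 m and x of divider_far in the frame of lunch_box above 0.1 m and contact force between the fingers and divider below 0.1 N), for 0.2 s.
At the end, for the whole second after the job is handed in: Tin and glass upright on the box floor (0.12 rad); divider level (0.025 rad), home within 3 mm in height and 5 mm in plan, catch back under 2.5 mm; bar flat (0.1 rad) and lengthwise (0.35 rad) on the divider, centre at divider x -20 to 55 mm, y within 40 mm; all at rest (x of food_tin in the frame of lunch_box between -0.085 and 0.085 m and y of food_tin in the frame of lunch_box between -0.035 and 0.035 m and z of food_tin in the frame of lunch_box between 0 and 0.01 m and angle between each of food_tin, glass's own z axis and vertical below 0.12 rad and linear speed of each of food_tin, glass, divider, snack_bar below 0.03 m/s and x of glass in the frame of lunch_box between -0.095 and 0.095 m and y of glass in the frame of lunch_box between -0.045 and 0.045 m and z of glass in the frame of lunch_box between 0 and 0.01 m and x of divider in the frame of lunch_box between -0.005 and 0.005 m and y of divider in the frame of lunch_box between -0.006 and 0.006 m and z of divider in the frame of lunch_box between 0.077 and 0.083 m and angle between divider's own z axis and vertical below 0.025 rad and value of joint catch below 0.0025 m and x of divider_far in the frame of lunch_box above 0.1 m and x of snack_bar in the frame of divider between -0.02 and 0.055 m and y of snack_bar in the frame of divider between -0.04 and 0.04 m and z of snack_bar in the frame of divider between 0.001 and 0.009 m and angle between snack_bar's own z axis and vertical below 0.1 rad and angle between the y axis of snack_bar and the x axis of divider, either way round below 0.35 rad); the robot touches nothing.
It fails at once if lemon pushed more than 30 mm (distance of lemon from where it was at the start of the episode above 0.03 m).
It fails at once if garlic pushed more than 30 mm (distance of garlic from where it was at the start of the episode above 0.03 m).
It also fails if it takes over 72 s, if anything falls off the work surface, if the arm or the gripper's body presses on something with over 40 N, if the wrist force passes 120 N, or if a joint passes its speed limit or range.

## Working session

There is one attempt and no reset: what is moved stays moved. The work goes in short steps, Python scripts to look and compute and a shell command to move; the robot and the scene stay as the last step left them, time stands still between calls to the robot, and variables do not carry over. Pictures are saved under pics/ and viewed, on a budget of 10 in all, crops included, one or two more only if the job needs it, and the job is handed in when it is done.

```bash
ls; mkdir -p pics; cat > h.py <<'E'
import numpy as np, cv2
from cell import bot, viewer, job, finder
def f(ci,h=420): return h/2/np.tan(np.radians(ci["vertical_fov"])/2)
from scipy.spatial.transform import Rotation as Ro
def cam(name):
    ci=viewer.camera_info(name)
    if name=="wrist":
        o=bot.get_obs(); T=np.eye(4); T[:3,:3]=Ro.from_quat(o["tcp_rot"]).as_matrix(); T[:3,3]=o["ee_pos"]
        M=np.linalg.inv(T@np.array(ci["T_tool_cam"])); R,t=M[:3,:3],M[:3,3]
    else: R,t=np.array(ci["R"]),np.array(ci["t"])
    return f(ci),ci["cx"],ci["cy"],R,t
def ray(c,uv,z):
    F,cx,cy,R,t=c; uv=np.atleast_2d(uv).astype(float)
    d=np.c_[(uv[:,0]-cx)/F,(uv[:,1]-cy)/F,np.ones(len(uv))]@R; o=-R.T@t
    return o+d*((z-o[2])/d[:,2])[:,None]
def proj(c,X):
    F,cx,cy,R,t=c; p=np.atleast_2d(X)@R.T+t
    return np.c_[F*p[:,0]/p[:,2]+cx,F*p[:,1]/p[:,2]+cy]
def snap(name,fn=None):
    c=cam(name); im=viewer.snapshot(name)
    if fn: cv2.imwrite("pics/"+fn,im[:,:,::-1])
    return c,im
E
python3 - <<'E'
from h import *
ims=[]
for n in("top","scene"):
    c,im=snap(n); ims.append(im); print(n,-c[3].T@c[4],c[0])
    for th in("lunch_box","divider","divider_tab","food_tin","glass","snack_bar","lemon","garlic"):
        for r in finder.spot_in(n,th)[:4]: print(n,th,round(r["score"],2),np.round(r["bbox"]))
cv2.imwrite("pics/top.png",cv2.resize(ims[0],(784,588),interpolation=cv2.INTER_CUBIC)[:,:,::-1]);cv2.imwrite("pics/scene.png",ims[1][:,:,::-1])
print(bot.get_obs())
E
```

```text
pics
top [4.01024339e-01 5.48922285e-04 1.36757094e+00] 500.7215143513362
top lunch_box 0.97 [235. 181. 307. 278.]
top divider 0.61 [379. 188. 423. 269.]
top divider_tab 0.78 [374. 189. 420. 268.]
top food_tin 0.61 [129. 206. 159. 228.]
top glass 0.63 [172. 205. 191. 227.]
top glass 0.61 [201. 235. 223. 252.]
top glass 0.57 [208. 203. 227. 220.]
top glass 0.49 [189. 167. 208. 186.]
top snack_bar 0.94 [132. 245. 189. 270.]
top lemon 0.87 [367. 143. 387. 168.]
top garlic 0.63 [376. 185. 423. 267.]
top garlic 0.57 [390. 150. 410. 168.]
scene [0.01296695 0.81675514 1.08989832] 432.8030487908568
scene lunch_box 0.59 [244. 196. 318. 265.]
scene divider 0.62 [297. 162. 362. 202.]
scene divider_tab 0.71 [297. 166. 363. 202.]
scene food_tin 0.56 [199. 289. 222. 323.]
scene glass 0.64 [204. 244. 215. 266.]
scene snack_bar 0.39 [228. 332. 237. 341.]
scene lemon 0.44 [269. 162. 287. 178.]
scene garlic 0.64 [281. 153. 296. 164.]
{'time': 0.9, 'joint_pos': array([ 9.11885569e-01,  1.58391339e-01,  1.59697450e+00,  2.39622866e-05,
        1.38619852e+00, -2.10091393e-01]), 'qvel': array([ 7.98627554e-05, -4.83250116e-04,  1.75813798e-03, -5.83008272e-04,
        9.41961913e-04,  1.33502337e-03]), 'joint_torque': array([-6.34276580e-05, -3.85559213e+01, -3.22366905e+01,  7.03052385e-02,
        3.05729639e-02,  5.83874016e-07]), 'ee_pos': array([0.24949998, 0.51804661, 0.2146188 ]), 'tcp_rot': array([ 2.22533029e-01,  9.74925151e-01,  1.77894386e-05, -4.72837153e-06]), 'wrist_force': array([-0.30128998,  0.52051607,  0.10942412]), 'moment': array([ 0.0278857 ,  0.00409798, -0.03243039]), 'opening': 0.09175075086112368}
```

View pics/top.png

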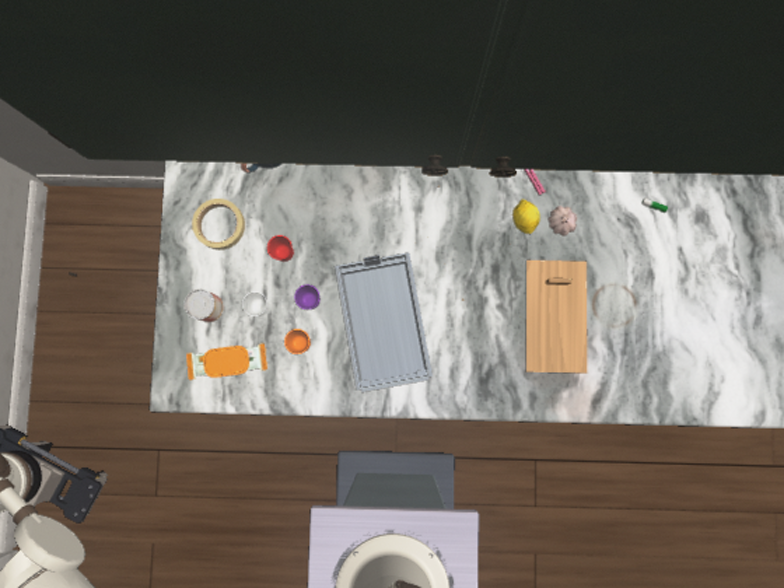

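View pics/scene.png

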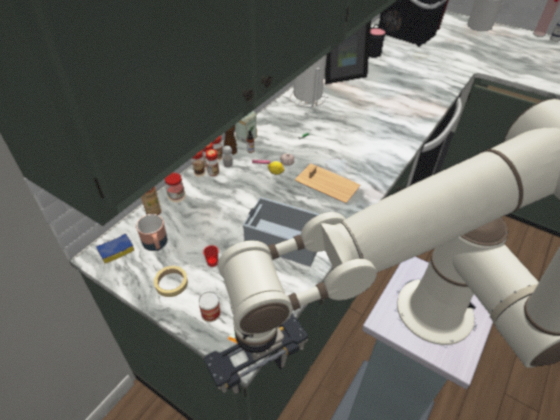

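```bash
python3 - <<'E'
from h import *
c,im=snap("top")
def big(m):
    n,l,s,_=cv2.connectedComponentsWithStats(m.astype(np.uint8)); return l==1+np.argmax(s[1:,4])
for th,z in(("lunch_box",.104),("divider",.005),("snack_bar",.008),("food_tin",.072),("glass",.061),("lemon",.025),("garlic",.03)):
    for r in finder.masks_of("top",th)[:4]:
        m=big(r["pixels"]); v,u=np.nonzero(m); w=ray(c,np.c_[u,v],z)[:,:2]
        (cx,cy),(a,b),an=cv2.minAreaRect((w*1000).astype(np.float32))
        print(th,round(r["score"],2),"rect",np.round([cx,cy,a,b,an],1),"mean",np.round(w.mean(0)*1000,1),"rgb",im[m].mean(0).round())
print(viewer.camera_info("wrist"))
E
```

```text
lunch_box 0.74 rect [501.4  30.3 238.5 139.4  11.9] mean [498.9  30.5] rgb [159. 165. 172.]
divider 0.76 rect [ 527.3 -304.6  116.3  221.3   89.8] mean [ 527.4 -305.2] rgb [208. 164. 119.]
snack_bar 0.97 rect [421.8 331.   57.7 155.6   8.7] mean [422.5 330.8] rgb [220. 166. 103.]
food_tin 0.9 rect [524.9 365.9  60.2  76.    1.6] mean [523.8 365.4] rgb [184. 177. 171.]
glass 0.86 rect [637.5 229.8  48.7  45.1   2.6] mean [637.2 229.6] rgb [164.  67.  64.]
glass 0.8 rect [461.5 191.   44.7  42.9  28.8] mean [461.5 190.8] rgb [203. 120.  67.]
glass 0.75 rect [528.6 270.8  54.7  46.   47. ] mean [530.6 271.3] rgb [202. 202. 199.]
glass 0.58 rect [546.9 175.6  45.1  44.7   2.3] mean [546.6 174.4] rgb [117.  79. 138.]
garlic 0.61 rect [ 709.8 -311.3   51.8   51.2   45.3] mean [ 710.6 -311.7] rgb [163. 143. 136.]
{'vertical_fov': 65.77825673303889, 'cx': 274.1146773486742, 'cy': 212.53948849384662, 'T_tool_cam': array([[ 7.15692181e-04, -9.70883026e-01, -2.39552997e-01,
         6.73614529e-02],
       [ 9.99999736e-01,  7.24658389e-04,  5.06504325e-05,
        -5.56968195e-04],
       [ 1.24418444e-04, -2.39552970e-01,  9.70883288e-01,
        -1.69903087e-01],
       [ 0.00000000e+00,  0.00000000e+00,  0.00000000e+00,
         1.00000000e+00]])}
```

```bash
python3 -m creep '[40,-30,10,0,0,-10,1, 80,-60,20,0,0,-20,1, 120,-90,20,0,0,-30,1, 160,-120,20,0,0,-40,1, 200,-150,20,0,0,-50,1, 250,-188,20,0,0,-54,1, 250,-188,20,0,0,-54,1, 250,-188,20,0,0,-54,1]' 10
python3 - <<'E'
from h import *
c,im=snap("wrist","w1.png")
for th,z in(("snack_bar",.008),("food_tin",.072),("glass",.061),("lunch_box",.104)):
    for r in finder.masks_of("wrist",th)[:4]:
        m=r["pixels"]; v,u=np.nonzero(m); w=ray(c,np.c_[u,v],z)[:,:2]
        print(th,round(r["score"],2),np.round(r["bbox"]),"rect",np.round(np.r_[sum(cv2.minAreaRect((w*1000).astype(np.float32))[:2],()),cv2.minAreaRect((w*1000).astype(np.float32))[2]],1),"mean",np.round(w.mean(0)*1000,1),"rgb",im[m].mean(0).round())
E
```

```text
time: 2.3
ee_pos: [0.4991, 0.3302, 0.2344]
tcp_rot: [0.641, 0.768, -0.0, -0.0]
wrist_force: [-0.3, 0.3, 0.1]
opening: 0.0919
snack_bar 0.87 [188. 114. 236. 238.] rect [420.6 330.4  56.9 153.4   8.9] mean [420.3 333.8] rgb [208. 150.  83.]
food_tin 0.77 [281. 131. 336. 192.] rect [524.6 372.5  56.9  56.4  10.3] mean [524.  373.4] rgb [181. 179. 178.]
glass 0.88 [354. 272. 379. 308.] rect [614.2 236.1  18.3  52.5  40.5] mean [616.5 236.2] rgb [108.  27.  26.]
glass 0.78 [201. 270. 242. 311.] rect [458.2 210.7  45.7  45.4   8.2] mean [461.2 208. ] rgb [149.  80.  33.]
glass 0.66 [273. 221. 314. 272.] rect [529.9 276.5  55.2  46.5  81.3] mean [528.1 276.3] rgb [168. 168. 167.]
glass 0.66 [275. 295. 301. 346.] rect [540.  186.   30.5  70.4  10.4] mean [536.6 206. ] rgb [76. 43. 95.]
lunch_box 0.71 [142. 349. 326. 383.] rect [483.9 145.4 202.7  46.8  11.9] mean [487.4 146.5] rgb [65. 67. 69.]
```

View pics/w1.png

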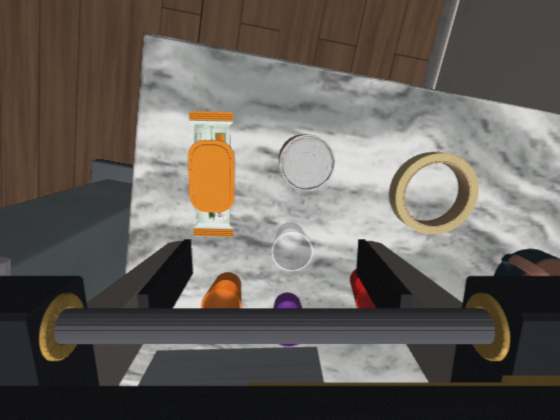

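```bash
python3 -m creep '[25,43,-20,0,0,0,1, 25,43,-80,0,0,0,1, 25,43,-140,0,0,0,1, 25,43,-190,0,0,0,1, 25,43,-203,0,0,0,1, 25,43,-203,0,0,0,1, 25,43,-203,0,0,0,-0.2, 25,43,-203,0,0,0,-0.2]' 20
python3 -m creep '[0,0,0,0,0,0,-0.5, 0,0,0,0,0,0,-0.5, 0,0,0,0,0,0,-0.5, 0,0,0,0,0,0,-0.5, 0,0,40,0,0,0,-0.5, 0,0,90,0,0,0,-0.5, 0,0,140,0,0,0,-0.5, 0,0,155,0,0,0,-0.5]'
```

```text
time: 3.55
ee_pos: [0.5261, 0.3738, 0.0342]
tcp_rot: [0.641, 0.768, 0.002, 0.001]
wrist_force: [-0.8, -0.4, 0.0]
opening: 0.0743
time: 4.55
ee_pos: [0.526, 0.3738, 0.1898]
tcp_rot: [0.641, 0.768, 0.002, 0.001]
wrist_force: [0.6, 0.8, -1.0]
opening: 0.0573
```

```bash
python3 -m creep '[4,-55,0,0,0,0,-0.5, 8,-112,0,0,0,0,-0.5, 13,-170,0,0,0,0,-0.5, 17,-228,0,0,0,0,-0.5, 22,-285,0,0,0,0,-0.5, 25,-334,0,0,0,0,-0.5, 25,-334,0,0,0,0,-0.5, 25,-334,0,0,0,0,-0.5]'
python3 - <<'E'
from h import *
c,im=snap("wrist","w2.png")
c,im=snap("top"); cv2.imwrite("pics/t2.png",cv2.resize(im[150:310,200:340],None,fx=4,fy=3.7,interpolation=cv2.INTER_CUBIC)[:,:,::-1])
E
```

```text
time: 5.55
ee_pos: [0.5485, 0.0397, 0.1848]
tcp_rot: [0.641, 0.768, -0.001, -0.001]
wrist_force: [0.3, 0.7, -1.2]
opening: 0.0571
```

View pics/w2.png

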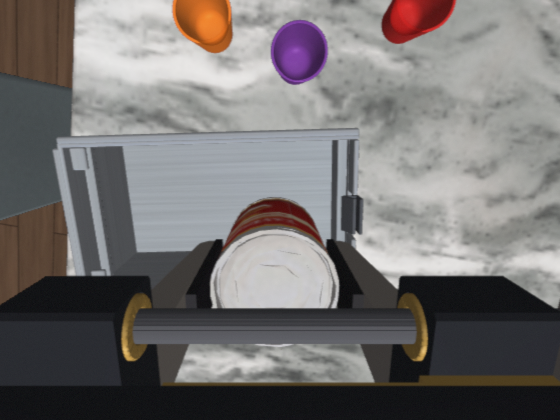

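```bash
python3 - <<'E'
from h import *
c=cam("wrist")
w=ray(c,[[57,138],[358,129],[56,152],[359,139],[352,195],[352,231],[75,148],[95,272]],.104)*1000
print(w.round(1)[:,:2]); d=w[0]-w[1]; print(np.degrees(np.arctan2(d[1],d[0])),np.hypot(*d[:2]))
E
```

```text
[[375.4  72.2]
 [597.5 119.8]
 [374.9  61.5]
 [600.  112.8]
 [605.   70. ]
 [612.   41.2]
 [389.1  67.2]
 [409.3 -32.6]]
-167.92129751679562 227.1058880731747
```

```bash
python3 -m creep '[0,0,-45,0,0,0,-0.5, 0,0,-90,0,0,0,-0.5, 0,0,-125,0,0,0,-0.5, 0,0,-140,0,0,0,-0.5, 0,0,-145,0,0,0,-0.5, 0,0,-146,0,0,0,-0.5, 0,0,-146,0,0,0,-0.5, 0,0,-146,0,0,0,-0.5]'
```

```text
time: 6.65
ee_pos: [0.5503, 0.0389, 0.0416]
tcp_rot: [0.641, 0.768, 0.0, 0.001]
wrist_force: [-0.5, -0.2, -1.4]
opening: 0.0567
```

```bash
python3 -m creep '[0,0,-3,0,0,0,-0.5, 0,0,-3.5,0,0,0,-0.5, 0,0,-3.5,0,0,0,-0.5, 0,0,-3.5,0,0,0,0.5, 0,0,-3.5,0,0,0,0.5, 0,0,-3.5,0,0,0,0.5, 0,0,20,0,0,0,0.5, 0,0,70,0,0,0,0.5]'
python3 -m creep '[0,0,60,0,0,0,1, -3,45,90,0,0,0,1, -7,100,90,0,0,0,1, -12,158,90,0,0,0,1, -20,218,60,0,0,0,1, -20,234,10,0,0,0,1, -20,234,-40,0,0,0,1, -20,234,-40,0,0,0,1]'
```

```text
time: 7.65
ee_pos: [0.5473, 0.0393, 0.1091]
tcp_rot: [0.641, 0.768, -0.001, -0.002]
wrist_force: [0.8, -1.1, 0.2]
opening: 0.0689
time: 8.65
ee_pos: [0.5256, 0.2722, 0.0663]
tcp_rot: [0.641, 0.768, -0.004, -0.003]
wrist_force: [0.1, 0.3, 0.1]
opening: 0.092
```

```bash
python3 -m creep '[4,0,0,0,0,0,1, 4,0,-15,0,0,0,1, 4,0,-32,0,0,0,1, 4,0,-45,0,0,0,1, 4,0,-45,0,0,0,1, 4,0,-45,0,0,0,-0.4, 4,0,-45,0,0,0,-0.4, 4,0,-45,0,0,0,-0.4]' 10
python3 -m creep '[0,0,0,0,0,0,-0.4, 0,0,0,0,0,0,-0.4, 0,0,20,0,0,0,-0.4, 0,0,60,0,0,0,-0.4, 0,0,110,0,0,0,-0.4, 0,0,140,0,0,0,-0.4, 0,0,145,0,0,0,-0.4, 0,0,145,0,0,0,-0.4]'
```

```text
time: 9.65
ee_pos: [0.5339, 0.2732, 0.0261]
tcp_rot: [0.641, 0.768, 0.0, 0.0]
wrist_force: [-0.2, -0.2, 0.2]
opening: 0.0641
time: 10.65
ee_pos: [0.5332, 0.2729, 0.1702]
tcp_rot: [0.641, 0.768, -0.0, -0.0]
wrist_force: [-0.1, 1.3, -1.2]
opening: 0.0464
```

```bash
python3 -m creep '[-15,-50,5,0,0,0,-0.4, -31,-102,5,0,0,0,-0.4, -47,-155,5,0,0,0,-0.4, -63,-208,5,0,0,0,-0.4, -76,-252,5,0,0,0,-0.4, -76,-253,5,0,0,0,-0.4, -76,-253,-40,0,0,0,-0.4, -76,-253,-70,0,0,0,-0.4]'
python3 -m creep '[0,0,-30,0,0,0,-0.4, 0,0,-55,0,0,0,-0.4, 0,0,-65,0,0,0,-0.4, 0,0,-68,0,0,0,-0.4, 0,0,-68,0,0,0,-0.4, 0,0,-68,0,0,0,-0.4, 0,0,-68,0,0,0,-0.4, 0,0,-68,0,0,0,-0.4]'
```

```text
time: 11.65
ee_pos: [0.4561, 0.0212, 0.0978]
tcp_rot: [0.641, 0.768, -0.001, -0.002]
wrist_force: [0.1, -0.3, -0.1]
opening: 0.0462
time: 12.65
ee_pos: [0.4577, 0.02, 0.0329]
tcp_rot: [0.641, 0.768, 0.0, 0.0]
wrist_force: [0.4, -0.6, -0.4]
opening: 0.0463
```

```bash
python3 -m creep '[0,0,-3,0,0,0,-0.4, 0,0,-3.5,0,0,0,-0.4, 0,0,-3.5,0,0,0,0.25, 0,0,-3.5,0,0,0,0.25, 0,0,-3.5,0,0,0,0.25, 0,0,10,0,0,0,0.25, 0,0,60,0,0,0,0.25, 0,0,115,0,0,0,0.25]'
python3 -m creep '[0,0,50,0,0,0,0.25, 10,-40,80,0,0,0,0.25, 30,-80,100,0,0,0,0.25, 45,-100,100,0,0,0,0.25, 45,-100,100,0,0,0,0.25, 45,-100,100,0,0,0,0.25, 45,-100,100,0,0,0,0.25, 45,-100,100,0,0,0,0.25]'
python3 - <<'E'
from h import *
c,im=snap("wrist","w3.png"); np.savez("w3.npz",im=im,F=c[0],cx=c[1],cy=c[2],R=c[3],t=c[4])
print(bot.get_obs()["ee_pos"])
E
```

```text
time: 13.65
ee_pos: [0.4569, 0.0202, 0.1493]
tcp_rot: [0.641, 0.768, -0.0, -0.0]
wrist_force: [1.0, -0.3, 0.9]
opening: 0.0574
time: 14.65
ee_pos: [0.5022, -0.0792, 0.2476]
tcp_rot: [0.641, 0.768, -0.0, -0.0]
wrist_force: [-0.6, -0.0, 0.7]
opening: 0.0572
[ 0.50224817 -0.07937072  0.24759292]
```

View pics/w3.png

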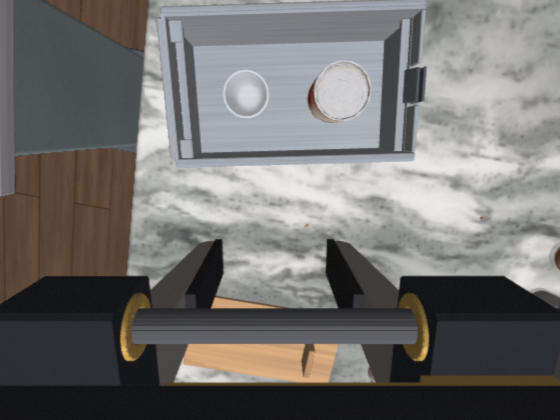

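```bash
python3 - <<'E'
from h import *
from scipy.optimize import least_squares
d=np.load("w3.npz"); c=(float(d["F"]),float(d["cx"]),float(d["cy"]),d["R"],d["t"]); im=d["im"]
cv2.imwrite("pics/w3z.png",cv2.resize(im[0:180,150:440],None,fx=2.75,fy=2.75,interpolation=cv2.INTER_CUBIC)[:,:,::-1])
P=np.array([[120,-70,104],[-115,-70,104],[120,70,104],[-115,70,104]])/1e3
uv=np.array([[159,12],[425,4],[175,169],[414,158.]])
def W(q,P): 
    s,k=np.sin(q[2]),np.cos(q[2]); return np.c_[q[0]+k*P[:,0]-s*P[:,1],q[1]+s*P[:,0]+k*P[:,1],P[:,2]]
r=least_squares(lambda q:(proj(c,W(q,P))-uv).ravel(),[.503,.03,np.radians(-168)],loss="soft_l1",x_scale=[.01,.01,.05])
print(r.x[:2]*1e3,np.degrees(r.x[2]),(proj(c,W(r.x,P))-uv).round(1).tolist())
Q=np.array([[-105,-15,102],[-105,15,102],[99,43,96],[99,-43,96],[99,-61,96],[99,61,96],[-111,-61,104],[-111,61,104],[103,61,80],[103,-61,80],[-103,61,80],[-103,-61,80]])/1e3
print(proj(c,W(r.x,Q)).round(1).tolist())
v=cv2.imread("pics/w3z.png")
for p in np.r_[proj(c,W(r.x,P)),proj(c,W(r.x,Q))]: cv2.circle(v,tuple(int(x) for x in (p-[150,0])*2.75+1.4),3,(0,0,255),-1)
cv2.imwrite("pics/w3z.png",v)
E
```

```text
[502.65695212  23.94523245] -168.07995722067648 [[-3.3, -0.7], [3.9, -1.0], [-2.7, 4.5], [2.2, 8.9]]
[[411.5, 72.6], [409.1, 107.4], [193.6, 144.1], [185.4, 47.1], [183.5, 25.1], [195.1, 162.8], [423.4, 14.9], [412.8, 157.6], [194.9, 161.5], [183.9, 30.7], [395.3, 156.0], [403.4, 24.2]]
```

View pics/w3z.png

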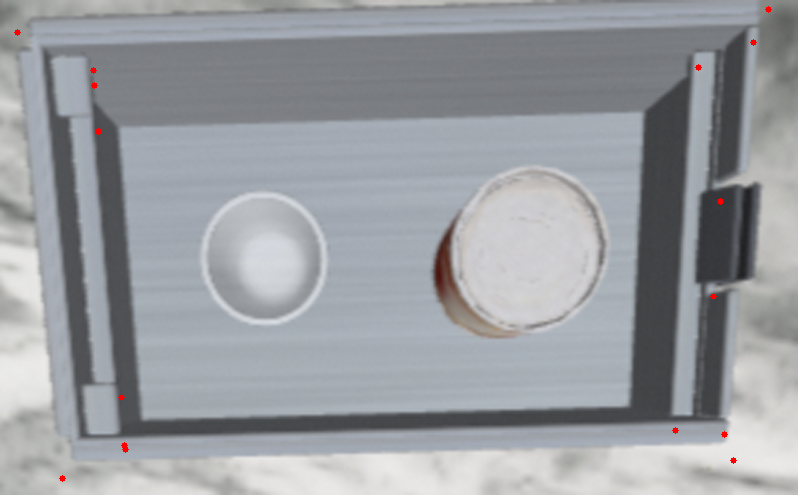

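```bash
cat > fit.py <<'E'
from h import *
from scipy.optimize import least_squares
d=np.load("w3.npz"); c=(float(d["F"]),float(d["cx"]),float(d["cy"]),d["R"],d["t"])
P=np.array([[99,-61,96],[99,-43,96],[99,43,96],[99,61,96],[-105,-15,88],[-105,15,88],[-103,-61,80],[-103,61,80],[111,-61,4],[-111,-61,4]])/1e3
uv=np.array([[86,57],[92,114],[117,383],[118,433],[698,190],[697,282],[695,52],[673,415],[120,127],[640,112.]])/2.75+[150,0]
def W(q,P):
    s,k=np.sin(q[2]),np.cos(q[2]); return np.c_[q[0]+k*P[:,0]-s*P[:,1],q[1]+s*P[:,0]+k*P[:,1],P[:,2]+q[3]]
for free in(0,1):
    r=least_squares(lambda q:(proj(c,W(q*[1,1,1,free],P))-uv).ravel(),[.503,.03,np.radians(-168),0],loss="soft_l1",x_scale=[.01,.01,.05,.01])
    print(r.x[:2]*1e3,np.degrees(r.x[2]),r.x[3],(proj(c,W(r.x*[1,1,1,free],P))-uv).round(1).tolist())
E
python3 fit.py
```

```text
[500.482808    28.42322994] -167.93018081055584 0.0 [[0.2, -1.3], [0.0, 0.2], [-0.5, 0.0], [0.8, 0.7], [0.7, 0.4], [-1.0, 0.4], [-0.4, -0.8], [-0.2, 0.1], [-0.5, 0.3], [1.4, -0.4]]
[500.46998466  28.49493662] -167.92583015461528 -0.0004763014964695361 [[0.4, -1.2], [0.1, 0.3], [-0.4, -0.1], [0.9, 0.5], [0.5, 0.4], [-1.2, 0.4], [-0.6, -0.7], [-0.3, 0.0], [-0.4, 0.3], [1.3, -0.4]]
```

```bash
python3 -m creep '[8,-50,0,0,0,-3,0.25, 16,-105,0,0,0,-6,0.25, 25,-160,0,0,0,-10,0.25, 35,-215,0,0,0,-10,0.25, 45,-265,0,0,0,-10,0.25, 50,-295,0,0,0,-10,0.25, 50,-295,0,0,0,-10,0.25, 50,-295,0,0,0,-10,0.25]'
python3 - <<'E'
from h import *
c,im=snap("wrist","w4.png"); np.savez("w4.npz",im=im,F=c[0],cx=c[1],cy=c[2],R=c[3],t=c[4])
print(bot.get_obs()["ee_pos"])
for r in finder.masks_of("wrist","divider")[:1]:
    v,u=np.nonzero(r["pixels"]); w=ray(c,np.c_[u,v],.005)[:,:2]*1000
    print(r["score"],r["bbox"],cv2.minAreaRect(w.astype(np.float32)))
E
```

```text
time: 15.7
ee_pos: [0.5525, -0.3739, 0.2475]
tcp_rot: [0.705, 0.709, 0.0, -0.0]
wrist_force: [-0.4, -0.0, 0.1]
opening: 0.0576
[ 0.55262666 -0.37365183  0.24767952]
0.56 [163.4, 79.5, 345.8, 181.4] ((525.838623046875, -306.4472961425781), (218.38082885742188, 117.07307434082031), 0.3606339395046234)
```

View pics/w4.png

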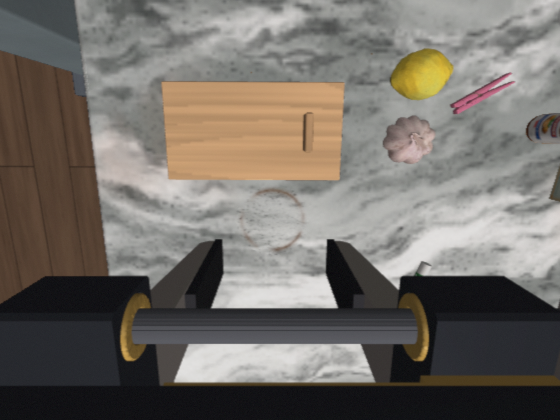

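```bash
python3 -m creep '[20,35,-20,0,0,0,0.25, 39,68,-60,0,0,0,0.25, 39,68,-110,0,0,0,0.25, 39,68,-155,0,0,0,0.25, 39,68,-190,0,0,0,0.25, 39,68,-210,0,0,0,0.25, 39,68,-210,0,0,0,0.25, 39,68,-210,0,0,0,0.25]' 45
```

```text
time: 16.8
ee_pos: [0.5927, -0.3076, 0.0397]
tcp_rot: [0.705, 0.709, 0.0, 0.002]
wrist_force: [-0.4, -0.1, 0.4]
opening: 0.0577
```

```bash
python3 -m creep '[-1,1.5,-15,0,0,0,0.25, -1,1.5,-29,0,0,0,0.25, -1,1.5,-29,0,0,0,0.25, -1,1.5,-29,0,0,0,-1, -1,1.5,-29,0,0,0,-1, -1,1.5,-29,0,0,0,-1, -1,1.5,-29,0,0,0,-1, -1,1.5,-29,0,0,0,-1]' 45
python3 -m creep '[0,0,0,0,0,0,-1, 0,0,0,0,0,0,-1, 0,0,30,0,0,0,-1, 0,0,80,0,0,0,-1, 0,0,130,0,0,0,-1, 0,0,180,0,0,0,-1, 0,0,190,0,0,0,-1, 0,0,190,0,0,0,-1]'
```

```text
time: 17.8
ee_pos: [0.5906, -0.3055, 0.0087]
tcp_rot: [0.705, 0.709, 0.0, 0.0]
wrist_force: [2.0, -0.6, -0.7]
opening: 0.0093
time: 18.8
ee_pos: [0.5902, -0.3053, 0.1976]
tcp_rot: [0.705, 0.709, -0.0, -0.0]
wrist_force: [0.9, -1.0, -2.8]
opening: 0.0087
```

```bash
cat > dv.py <<'E'
from h import *
import sys,json
B=np.array([500.5,28.4,0]); YB=np.radians(-167.93)
RB=Ro.from_euler("z",YB)
# tool frame in divider: TCP point (mm) and rotation
import os
G=json.load(open("g.json")) if os.path.exists("g.json") else dict(p=[-65.5,-0.5,8.7],rz=0.05,ry=0.0,rx=0.0)
# divider orientation = tool * inv(tool0): tool in divider frame (tool down, jaw y along -x of divider)
RT=Ro.from_euler("z",np.radians(G["rz"]))*Ro.from_euler("y",np.radians(G["ry"]))*Ro.from_matrix(np.array([[0,-1,0],[-1,0,0],[0,0,-1.]]))
def cur():
    o=bot.get_obs(); return np.array(o["ee_pos"])*1e3,Ro.from_quat(o["tcp_rot"]),o
def divpose():
    p,R,o=cur(); RD=R*RT.inv(); O=p-RD.apply(G["p"]); return O,RD
def inbox():
    O,RD=divpose(); F=RB.inv().apply(O+RD.apply([109.5,0,0])-B); T=RB.inv().apply(O+RD.apply([-109.5,0,0])-B)
    e=(RB.inv()*RD).as_euler("zyx",degrees=True); return F,T,e
def goal(F,th,yaw=0):
    RD=RB*Ro.from_euler("zy",[np.radians(yaw),np.radians(th)]); O=B+RB.apply(F)-RD.apply([109.5,0,0])
    R=RD*RT; p=O+RD.apply(G["p"]); p0,R0,_=cur()
    return np.round(np.r_[p-p0,np.degrees((R*R0.inv()).as_rotvec())],1)
if __name__=="__main__":
    F,T,e=inbox(); print("far",F.round(1),"tail",T.round(1),"yaw,tilt,roll",e.round(2))
    for a in sys.argv[1:]:
        v=[float(x) for x in a.split(",")]; print(a,"->",goal(v[:3],v[3]).tolist())
E
python3 dv.py 95,0,125,12 95,0,84,12
```

```text
far [153.4 309.7 189.1] tail [-60.9 354.6 188.9] yaw,tilt,roll [-11.84  -0.03  -0.04]
95,0,125,12 -> [-17.1, 349.7, -27.7, 1.3, -12.0, 11.8]
95,0,84,12 -> [-17.1, 349.7, -68.7, 1.3, -12.0, 11.8]
```

```bash
python3 -m creep '[-3,50,0,0,-1,2,-1, -6,105,0,0,-3,4,-1, -9,160,0,0.5,-5,6,-1, -12,215,0,0.8,-8,8,-1, -15,270,0,1,-10,10,-1, -17,325,-5,1.3,-12,11.8,-1, -17,350,-10,1.3,-12,11.8,-1, -17,350,-10,1.3,-12,11.8,-1]' 55
python3 - <<'E'
from dv import *
F,T,e=inbox(); print(F.round(1),T.round(1),e.round(2)); O,RD=divpose()
print(cur()[0], cur()[2]["wrist_force"])
c,im=snap("wrist"); v=im[:,:,::-1].copy()
for P in([109.5,-59,5],[109.5,59,5],[-109.5,-59,5],[-109.5,59,5],[-61,-22,38],[-61,22,38],[-61,-22,5],[-70,-22,38],[-61,22,5],[-70,22,38]):
    q=proj(c,(O+RD.apply(P))/1e3)[0]; print(P,q.round(1)); cv2.circle(v,tuple(int(x) for x in q),2,(0,0,255),-1)
for P in([99,43,96],[99,-43,96],[99,61,96],[99,-61,96],[-105,-15,88],[-105,15,88]):
    q=proj(c,(B+RB.apply(P))/1e3)[0]; cv2.circle(v,tuple(int(x) for x in q),2,(255,0,0),-1)
cv2.imwrite("pics/w5.png",cv2.resize(v,(784,588),interpolation=cv2.INTER_CUBIC))
E
```

```text
time: 19.8
ee_pos: [0.5709, 0.0465, 0.1847]
tcp_rot: [0.624, 0.775, 0.08, 0.063]
wrist_force: [1.6, 0.1, -2.0]
opening: 0.0088
[ 97.   -2.  140.7] [-117.5   -2.6  185.1] [ 0.18 11.69 -0.18]
[570.93747223  46.45119705 184.68164476] [ 1.62248301  0.13551031 -2.00187471]
[109.5, -59, 5] [-57.6 148.1]
[109.5, 59, 5] [-10.7 344.3]
[-109.5, -59, 5] [359.2 148.8]
[-109.5, 59, 5] [346.8 344.8]
[-61, -22, 38] [265.7 235.1]
[-61, 22, 38] [266.1 321.4]
[-61, -22, 5] [267.2 216.8]
[-70, -22, 38] [285.5 235.1]
[-61, 22, 5] [267.5 289.5]
[-70, 22, 38] [284.6 321.4]
```

View pics/w5.png

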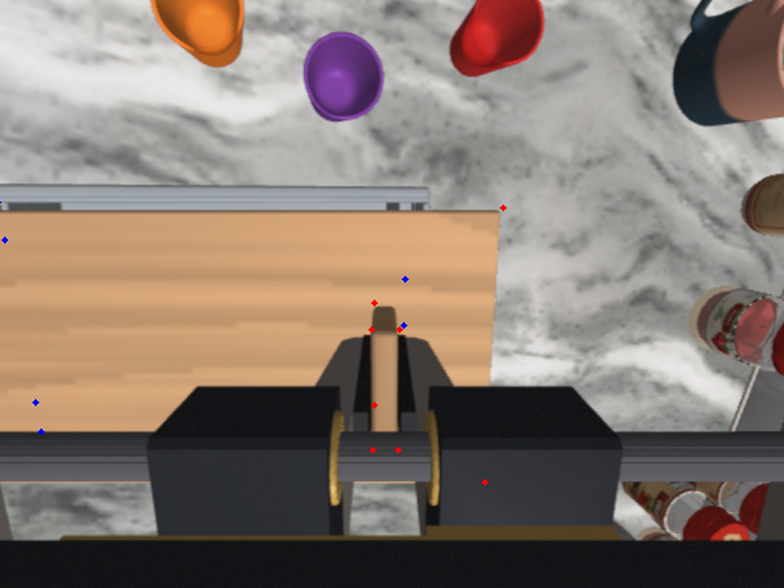

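```bash
python3 - <<'E'
from dv import *
O,RD=divpose(); c,im=snap("wrist"); np.savez("w5.npz",im=im,F=c[0],cx=c[1],cy=c[2],R=c[3],t=c[4],O=O,RD=RD.as_quat())
g=cv2.cvtColor(im,cv2.COLOR_RGB2GRAY).astype(float)
def pd(P): return proj(c,(O+RD.apply(P))/1e3)[0]
def pb(P): return proj(c,(B+RB.apply(P))/1e3)[0]
for col in(20,100,180,240):
    a=g[120:160,col-4:col+5].mean(1); print(col,a.round().astype(int).tolist())
def rowat(f,col):
    xs=np.linspace(-110,118,400); q=np.array([f(x) for x in xs]); i=np.argsort(q[:,0]); return np.interp(col,q[i,0],q[i,1])
for col in(20,100,180,240): print(col,"plate",rowat(lambda x:pd([x,-59,5]),col).round(1),"rim out",[rowat(lambda x:pb([x,-70,z]),col).round(1) for z in(104,100)],"rim in",rowat(lambda x:pb([x,-61,104]),col).round(1),"ledge corner",pb([-103,-61,80]).round(1),pb([-115,-70,104]).round(1))
for row in(160,175,200,230,260):
    a=im[row-2:row+3,330:380].astype(float).mean((0));a=a[:,0]-a[:,2]; k=330+np.argmax(-np.diff(cv2.GaussianBlur(a[None],(5,1),0)[0])); 
    ys=np.linspace(-59,40,200); q=np.array([pd([-109.5,y,5]) for y in ys]); print(row,"tail col seen",k,"pred",np.interp(row,q[:,1],q[:,0]).round(1))
E
```

```text
20 [180, 180, 179, 176, 172, 170, 169, 169, 165, 120, 118, 139, 158, 160, 162, 165, 167, 159, 157, 164, 168, 163, 113, 84, 80, 79, 80, 80, 80, 80, 88, 116, 143, 160, 163, 163, 165, 165, 164, 164]
100 [123, 124, 129, 140, 153, 164, 171, 174, 172, 150, 111, 128, 152, 158, 159, 163, 166, 165, 154, 163, 170, 168, 150, 162, 164, 167, 168, 167, 164, 161, 106, 118, 145, 165, 166, 166, 167, 167, 166, 166]
180 [178, 176, 174, 173, 172, 170, 168, 165, 163, 158, 125, 117, 140, 156, 157, 160, 165, 164, 151, 161, 170, 169, 152, 165, 166, 167, 167, 167, 166, 163, 108, 119, 149, 169, 170, 170, 171, 171, 171, 171]
240 [169, 169, 170, 171, 174, 177, 179, 180, 181, 180, 156, 114, 129, 153, 157, 160, 166, 166, 148, 156, 167, 166, 151, 167, 169, 169, 170, 168, 167, 162, 110, 122, 151, 171, 173, 173, 174, 175, 174, 174]
20 plate 148.2 rim out [np.float64(129.0), np.float64(129.0)] rim in 143.1 ledge corner [284.2 141.5] [306.7 130.4]
100 plate 148.3 rim out [np.float64(129.4), np.float64(129.4)] rim in 142.8 ledge corner [284.2 141.5] [306.7 130.4]
180 plate 148.5 rim out [np.float64(129.7), np.float64(129.8)] rim in 142.6 ledge corner [284.2 141.5] [306.7 130.4]
240 plate 148.6 rim out [np.float64(130.0), np.float64(130.1)] rim in 142.5 ledge corner [284.2 141.5] [306.7 130.4]
160 tail col seen 356 pred 358.5
175 tail col seen 355 pred 357.6
200 tail col seen 353 pred 356.0
230 tail col seen 352 pred 354.1
260 tail col seen 350 pred 352.2
```

```bash
echo '{"p":[-67.0,-2.2,8.7],"rz":0.05,"ry":0}' > g.json; python3 dv.py 94,0,115,12 94,0,86,12
```

```text
far [ 97.3   1.8 141.7] tail [-117.     1.8  186.6] yaw,tilt,roll [ 0.02 11.85 -0.05]
94,0,115,12 -> [2.8, 2.4, -26.2, -0.0, -0.2, -0.0]
94,0,86,12 -> [2.8, 2.4, -55.2, -0.0, -0.2, -0.0]
```

```bash
python3 -m creep '[2.8,2.4,-10,0,-0.2,0,-1, 2.8,2.4,-20,0,-0.2,0,-1, 2.8,2.4,-26,0,-0.2,0,-1, 2.8,2.4,-34,0,-0.2,0,-1, 2.8,2.4,-40,0,-0.2,0,-1, 2.8,2.4,-44,0,-0.2,0,-1, 2.8,2.4,-44,0,-0.2,0,-1, 2.8,2.4,-44,0,-0.2,0,-1]'; python3 dv.py 94,0,85,12 106,0,83,12 109,0,82,12
```

```text
time: 20.9
ee_pos: [0.5765, 0.0469, 0.145]
tcp_rot: [0.625, 0.773, 0.083, 0.068]
wrist_force: [-0.6, -0.3, -2.0]
opening: 0.0087
far [92.4  0.1 98.9] tail [-121.6   -0.   145.5] yaw,tilt,roll [1.000e-02 1.228e+01 5.000e-02]
94,0,85,12 -> [-1.4, -0.3, -14.7, -0.0, 0.3, -0.0]
106,0,83,12 -> [-13.1, -2.8, -16.7, -0.0, 0.3, -0.0]
109,0,82,12 -> [-16.0, -3.4, -17.7, -0.0, 0.3, -0.0]
```

```bash
python3 -m creep '[-1,0,-6,0,0.2,0,-1, -1,0,-12,0,0.2,0,-1, -1,0,-15.5,0,0.2,0,-1, -1,0,-15.5,0,0.2,0,-1, -1,0,-15.5,0,0.2,0,-1, -1,0,-15.5,0,0.2,0,-1, -1,0,-15.5,0,0.2,0,-1, -1,0,-15.5,0,0.2,0,-1]'; python3 dv.py 100,0,84,12 106,0,83,12 109,0,82,12
```

```text
time: 21.9
ee_pos: [0.5753, 0.0469, 0.1292]
tcp_rot: [0.625, 0.774, 0.082, 0.066]
wrist_force: [-0.1, -0.1, -1.9]
opening: 0.0086
far [93.7 -0.3 83.8] tail [-120.4   -0.3  129.5] yaw,tilt,roll [ 1.000e-02  1.206e+01 -0.000e+00]
100,0,84,12 -> [-6.0, -1.6, 0.0, -0.0, 0.1, -0.0]
106,0,83,12 -> [-11.9, -2.8, -1.0, -0.0, 0.1, -0.0]
109,0,82,12 -> [-14.8, -3.5, -2.0, -0.0, 0.1, -0.0]
```

```bash
python3 -m creep '[-2,-0.5,0,0,0,0,-1, -4,-1,0,0,0,0,-1, -6,-1.6,0,0,0,0,-1, -8,-2,-0.3,0,0,0,-1, -10,-2.4,-0.6,0,0,0,-1, -12,-2.8,-0.8,0,0,0,-1, -13,-3,-1,0,0,0,-1, -13,-3,-1,0,0,0,-1]'; python3 dv.py 109,0,82,12 110,0,82,12
```

```text
time: 22.9
ee_pos: [0.5622, 0.0439, 0.1281]
tcp_rot: [0.625, 0.774, 0.082, 0.066]
wrist_force: [0.3, 0.5, -2.2]
opening: 0.0087
far [107.2  -0.   82.7] tail [-1.070e+02 -1.000e-01  1.285e+02] yaw,tilt,roll [ 1.000e-02  1.205e+01 -1.000e-02]
109,0,82,12 -> [-1.7, -0.4, -0.9, -0.0, 0.0, -0.0]
110,0,82,12 -> [-2.7, -0.6, -0.9, -0.0, 0.0, -0.0]
```

```bash
python3 -m creep '[-0.5,-0.1,-0.3,0,0,0,-1, -1,-0.2,-0.6,0,0,0,-1, -1.5,-0.3,-1,0,0,0,-1, -2,-0.4,-1,0,0,0,-1, -2.5,-0.5,-1,0,0,0,-1, -3,-0.6,-1,0,0,0,-1, -3.5,-0.7,-1,0,0,0,-1, -3.5,-0.7,-1,0,0,0,-1]'; python3 dv.py 109,0,81,8 109.3,0,80.5,4 109.5,0,80,0
```

```text
time: 23.9
ee_pos: [0.5588, 0.0432, 0.1271]
tcp_rot: [0.625, 0.774, 0.082, 0.066]
wrist_force: [0.8, -0.0, -2.5]
opening: 0.0083
far [ 1.107e+02 -1.000e-01  8.180e+01] tail [-1.035e+02 -1.000e-01  1.275e+02] yaw,tilt,roll [ 1.000e-02  1.205e+01 -1.000e-02]
109,0,81,8 -> [4.4, 0.8, -12.9, -0.9, 4.0, -0.0]
109.3,0,80.5,4 -> [6.0, 1.2, -25.6, -1.7, 7.9, -0.0]
109.5,0,80,0 -> [6.8, 1.3, -38.4, -2.5, 11.8, -0.0]
```

```bash
python3 -m creep '[-0.5,-0.1,0,0,0,0,-1, -1,-0.2,0,0,0,0,-1, -1.5,-0.3,0,0,0,0,-1, -2,-0.4,0,0,0,0,-1, -2,-0.4,0,0,0,0,-1, -2,-0.4,0,0,0,0,-1, -2,-0.4,0,0,0,0,-1, -2,-0.4,0,0,0,0,-1]'; python3 dv.py
```

```text
time: 24.9
ee_pos: [0.5579, 0.0427, 0.1279]
tcp_rot: [0.625, 0.773, 0.082, 0.067]
wrist_force: [5.0, 0.6, -1.1]
opening: 0.0085
far [111.6   0.2  82.1] tail [-102.5    0.2  128.4] yaw,tilt,roll [-1.00e-02  1.22e+01  4.00e-02]
```

```bash
echo '{"p":[-65.5,-2.2,8.7],"rz":0.05,"ry":0}' > g.json; python3 dv.py 109.5,0,82,12 109.4,0,81.2,8 109.4,0,80.8,4 109.4,0,80.3,2 109.4,0,80,0
```

```text
far [110.1   0.2  82.4] tail [-103.9    0.2  128.7] yaw,tilt,roll [-1.00e-02  1.22e+01  4.00e-02]
109.5,0,82,12 -> [0.7, 0.3, -1.0, -0.0, 0.2, 0.0]
109.4,0,81.2,8 -> [3.5, 0.9, -13.7, -0.8, 4.1, 0.0]
109.4,0,80.8,4 -> [5.3, 1.3, -26.2, -1.7, 8.0, 0.0]
109.4,0,80.3,2 -> [5.9, 1.4, -32.8, -2.1, 10.0, 0.0]
109.4,0,80,0 -> [6.3, 1.5, -39.2, -2.5, 11.9, 0.0]
```

```bash
python3 -m creep '[1.2,0.3,-1,0,0,0,-1, 2.2,0.4,-4,-0.2,1,0,-1, 3,0.6,-7.5,-0.4,2,0,-1, 3.8,0.8,-11,-0.6,3.1,0,-1, 4.5,0.9,-14,-0.8,4.1,0,-1, 5.2,1.1,-18.5,-1.1,5.6,0,-1, 5.2,1.1,-18.5,-1.1,5.6,0,-1, 5.2,1.1,-18.5,-1.1,5.6,0,-1]'; python3 dv.py 109.4,0,80.8,4 109.4,0,80.3,2 109.4,0,80,0 109.4,0,79.5,-1
```

```text
time: 25.9
ee_pos: [0.5616, 0.044, 0.1082]
tcp_rot: [0.627, 0.777, 0.043, 0.034]
wrist_force: [0.9, 0.3, -0.7]
opening: 0.0087
far [110.   -0.3  80.4] tail [-107.7   -0.3  104.4] yaw,tilt,roll [ 0.02  6.28 -0.12]
109.4,0,80.8,4 -> [1.6, 0.0, -6.5, -0.6, 2.2, -0.0]
109.4,0,80.3,2 -> [2.2, 0.2, -13.1, -1.0, 4.2, -0.0]
109.4,0,80,0 -> [2.6, 0.3, -19.5, -1.4, 6.1, -0.0]
109.4,0,79.5,-1 -> [2.7, 0.3, -23.1, -1.6, 7.1, -0.0]
```

```bash
python3 -m creep '[0.8,0,-3.5,-0.3,1.1,0,-1, 1.6,0,-6.5,-0.6,2.2,0,-1, 2,0.1,-10,-0.8,3.2,0,-1, 2.2,0.2,-13,-1,4.2,0,-1, 2.5,0.2,-16,-1.2,5.2,0,-1, 2.6,0.3,-19.5,-1.4,6.1,0,-1, 2.6,0.3,-20,-1.4,6.1,0,-1, 2.6,0.3,-20,-1.4,6.1,0,-1]'; python3 dv.py 109.4,0,80,0 109.4,0,79,-0.5
```

```text
time: 26.9
ee_pos: [0.565, 0.0443, 0.0887]
tcp_rot: [0.629, 0.778, 0.001, 0.001]
wrist_force: [0.5, -0.0, 0.6]
opening: 0.0087
far [1.086e+02 1.000e-01 7.960e+01] tail [-1.104e+02  1.000e-01  8.010e+01] yaw,tilt,roll [ 0.    0.13 -0.  ]
109.4,0,80,0 -> [-0.8, -0.1, 0.0, -0.0, 0.1, -0.0]
109.4,0,79,-0.5 -> [-0.7, -0.0, -2.5, -0.1, 0.6, -0.0]
```

```bash
python3 -m creep '[-0.4,0,-1,0,0.1,0,-1, -0.4,0,-2,0,0.1,0,-1, -0.4,0,-2.5,0,0.1,0,-1, -0.4,0,-2.5,0,0.1,0,-1, -0.4,0,-2.5,0,0.1,0,-1, -0.4,0,-2.5,0,0.1,0,-1, -0.4,0,-2.5,0,0.1,0,-1, -0.4,0,-2.5,0,0.1,0,-1]'; python3 dv.py
```

```text
time: 27.9
ee_pos: [0.565, 0.0443, 0.0886]
tcp_rot: [0.628, 0.778, 0.001, 0.0]
wrist_force: [-6.3, 0.3, 14.7]
opening: 0.0085
far [108.6   0.2  79.7] tail [-110.4    0.2   80. ] yaw,tilt,roll [ 0.01  0.08 -0.  ]
```

```bash
python3 -m creep '[0.2,0,2,0,0,0,-1, 0.2,0,2.3,0,0,0,-0.45, 0.2,0,2.3,0,0,0,-0.45, 0.2,0,2.3,0,0,0,-0.45, 0.2,0,2.3,0,0,0,-0.45, 0.2,0,30,0,0,0,-0.45, 0.2,0,80,0,0,0,-0.45, 0.2,0,120,0,0,0,-0.45]' 30
python3 -m creep '[0,-40,10,0,0,0,-0.45, -20,-80,30,0,0,0,-0.45, -60,-130,40,0,0,0,-0.45, -60,-130,40,0,0,0,-0.45, -60,-130,40,0,0,0,0.5, -60,-130,40,0,0,0,0.5, -60,-130,40,0,0,0,0.5, -60,-130,40,0,0,0,0.5]'
python3 - <<'E'
from dv import *
c,im=snap("wrist"); v=im[:,:,::-1].copy(); print(bot.get_obs()["ee_pos"])
for P in([109.5,59,85],[109.5,-59,85],[-109.5,59,85],[-109.5,-59,85],[-61,-22,118],[-61,22,118],[-105,-15,88],[-105,15,88]):
    q=proj(c,(B+RB.apply(P))/1e3)[0]; print(P,q.round(1)); cv2.circle(v,tuple(int(x) for x in q),1,(0,0,255),-1)
cv2.imwrite("pics/w6.png",cv2.resize(v[0:220,120:460],None,fx=2.3,fy=2.3,interpolation=cv2.INTER_CUBIC))
E
```

```text
time: 28.9
ee_pos: [0.5646, 0.0442, 0.2079]
tcp_rot: [0.629, 0.778, 0.0, 0.0]
wrist_force: [0.8, -0.6, -0.9]
opening: 0.0254
time: 29.9
ee_pos: [0.5046, -0.0851, 0.2458]
tcp_rot: [0.628, 0.778, 0.0, -0.001]
wrist_force: [0.5, -0.0, -0.2]
opening: 0.0633
[ 0.50453864 -0.08527009  0.24587448]
[109.5, 59, 85] [185.2 146.6]
[109.5, -59, 85] [177.1  14.7]
[-109.5, 59, 85] [404.3 147.2]
[-109.5, -59, 85] [417.1  15.4]
[-61, -22, 118] [371.4  50.6]
[-61, 22, 118] [367.7 105.5]
[-105, -15, 88] [408.6  66.7]
[-105, 15, 88] [405.4 100.5]
```

View pics/w6.png

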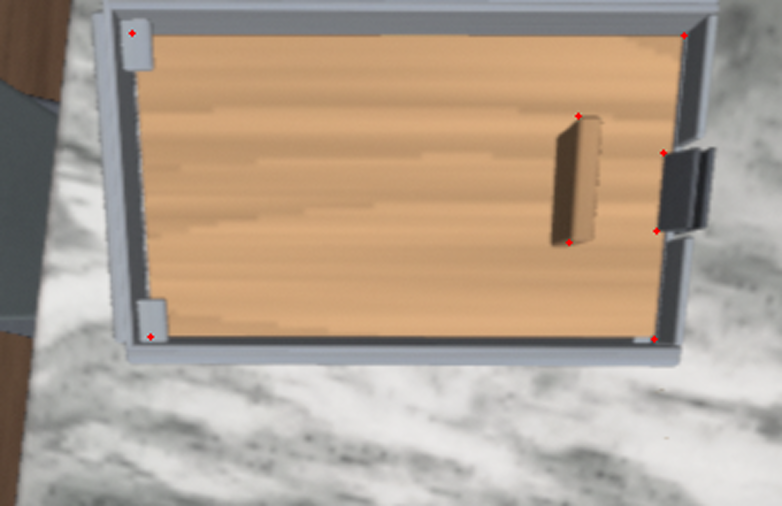

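```bash
python3 -m creep '[-10,55,0,0,0,-3,0.7, -22,112,0,0,0,-3,0.7, -35,170,0,0,0,-3,0.7, -48,228,0,0,0,-3,0.7, -60,287,0,0,0,-3,0.7, -72,345,0,0,0,-3,0.7, -83,400,0,0,0,-3,0.7, -84,416,0,0,0,-3,0.7]' 20
python3 -m creep '[0,0,-55,0,0,0,0.7, 0,0,-110,0,0,0,0.7, 0,0,-160,0,0,0,0.7, 0,0,-200,0,0,0,0.7, 0,0,-215,0,0,0,0.7, 0,0,-220,0,0,0,0.7, 0,0,-220,0,0,0,0.7, 0,0,-220,0,0,0,0.7]'
python3 - <<'E'
from h import *
c,im=snap("wrist","w7.png"); print(bot.get_obs()["ee_pos"])
for r in finder.masks_of("wrist","snack_bar")[:1]:
    v,u=np.nonzero(r["pixels"]); w=ray(c,np.c_[u,v],.008)[:,:2]*1000; print(r["score"],r["bbox"],cv2.minAreaRect(w.astype(np.float32)))
E
```

```text
time: 30.95
ee_pos: [0.4192, 0.3329, 0.246]
tcp_rot: [0.647, 0.762, 0.0, -0.0]
wrist_force: [0.5, 0.3, 1.0]
opening: 0.0782
time: 31.95
ee_pos: [0.4217, 0.3308, 0.0278]
tcp_rot: [0.649, 0.761, 0.001, 0.0]
wrist_force: [-0.4, -0.5, 0.1]
opening: 0.0778
[0.42153642 0.33077005 0.02759788]
0.69 [225.8, 116.3, 322.2, 350.7] ((421.0030517578125, 330.86383056640625), (57.34680938720703, 152.1361541748047), 9.168710708618164)
```

```bash
python3 -m creep '[-0.5,0,-12,0,0,0,0.7, -0.5,0,-22,0,0,0,0.7, -0.5,0,-24,0,0,0,0.7, -0.5,0,-24,0,0,0,0.7, -0.5,0,-24,0,0,0,-0.3, -0.5,0,-24,0,0,0,-0.3, -0.5,0,-24,0,0,0,-0.3, -0.5,0,-24,0,0,0,-0.3]' 20
python3 -m creep '[0,0,0,0,0,0,-0.3, 0,0,0,0,0,0,-0.3, 0,0,20,0,0,0,-0.3, 0,0,60,0,0,0,-0.3, 0,0,110,0,0,0,-0.3, 0,0,160,0,0,0,-0.3, 0,0,170,0,0,0,-0.3, 0,0,170,0,0,0,-0.3]'
python3 -c "
from h import *
c,im=snap('wrist','w8.png')"
```

```text
time: 33.05
ee_pos: [0.4201, 0.3304, 0.0024]
tcp_rot: [0.649, 0.761, 0.0, -0.0]
wrist_force: [-0.2, -0.4, 1.8]
opening: 0.0511
time: 34.05
ee_pos: [0.4198, 0.3302, 0.1718]
tcp_rot: [0.649, 0.761, 0.0, -0.0]
wrist_force: [0.0, -0.1, -0.7]
opening: 0.0512
```

View pics/w8.png

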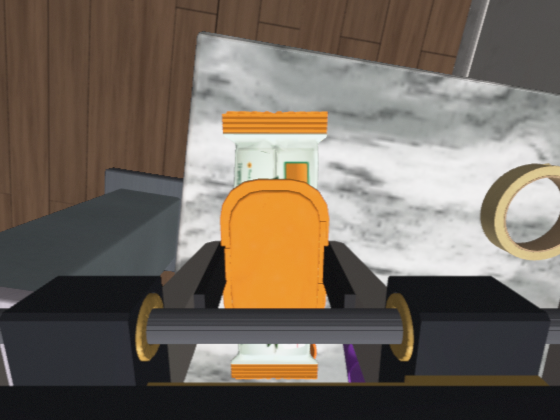

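```bash
python3 -m creep '[7,-38,5,0,0,-10.5,-0.3, 14,-76,5,0,0,-21,-0.3, 21,-115,5,0,0,-31.5,-0.3, 28,-154,5,0,0,-42,-0.3, 35,-192,5,0,0,-52.5,-0.3, 43,-230,5,0,0,-63,-0.3, 50,-270,5,0,0,-73.5,-0.3, 57,-307,5,0,0,-84,-0.3]'
python3 -m creep '[0,0,0,0,0,-3,-0.3, 0,0,0,0,0,-3,-0.3, 0,0,-30,0,0,-3,-0.3, 0,0,-50,0,0,-3,-0.3, 0,0,-50,0,0,-3,-0.3, 0,0,-50,0,0,-3,-0.3, 0,0,-50,0,0,-3,-0.3, 0,0,-50,0,0,-3,-0.3]'
python3 - <<'E'
from dv import *
p,R,o=cur(); print(RB.inv().apply(p-B),np.degrees(np.arctan2(*(RB.inv().apply(R.apply([0,1,0])))[[1,0]])),R.apply([0,0,1]),o["opening"])
E
```

```text
time: 35.1
ee_pos: [0.4754, 0.0222, 0.1744]
tcp_rot: [0.992, 0.128, -0.002, -0.001]
wrist_force: [-0.3, -0.4, -0.6]
opening: 0.0509
time: 36.1
ee_pos: [0.4774, 0.0232, 0.1278]
tcp_rot: [0.994, 0.106, 0.001, 0.0]
wrist_force: [-0.3, -0.2, -0.2]
opening: 0.051
[ 23.68775802   0.27029636 127.82841636] 90.06054809723737 [ 1.78071537e-03  7.09304533e-05 -9.99998412e-01] 0.05101321591352999
```

```bash
python3 -m creep '[0,0,-12,0,0,0,-0.3, 0,0,-24,0,0,0,-0.3, 0,0,-32,0,0,0,-0.3, 0,0,-37,0,0,0,-0.3, 0,0,-38,0,0,0,-0.3, 0,0,-38,0,0,0,-0.3, 0,0,-38,0,0,0,-0.3, 0,0,-38,0,0,0,-0.3]'
```

```text
time: 37.1
ee_pos: [0.4771, 0.0232, 0.0894]
tcp_rot: [0.994, 0.106, 0.001, -0.0]
wrist_force: [0.1, 0.3, -1.0]
opening: 0.051
```

```bash
python3 -m creep '[0,0,-1,0,0,0,-0.3, 0,0,-1.8,0,0,0,-0.3, 0,0,-1.8,0,0,0,-0.3, 0,0,-1.8,0,0,0,0.45, 0,0,-1.8,0,0,0,0.45, 0,0,-1.8,0,0,0,0.45, 0,0,20,0,0,0,0.45, 0,0,70,0,0,0,0.45]'
python3 -m creep '[0,0,50,0,0,0,0.45, 0,0,100,0,0,0,0.45, -55,0,110,0,0,0,0.45, -110,0,110,0,0,0,0.45, -130,0,110,0,0,0,0.45, -130,0,110,0,0,0,0.45, -130,0,110,0,0,0,0.45, -130,0,110,0,0,0,0.45]'
python3 - <<'E'
from dv import *
c,im=snap("wrist"); v=im[:,:,::-1].copy(); print(bot.get_obs()["ee_pos"])
for r in finder.masks_of("wrist","snack_bar")[:1]:
    vv,u=np.nonzero(r["pixels"]); w=ray(c,np.c_[u,vv],.093)*1000; w=RB.inv().apply(w-B)[:,:2]; print(r["score"],cv2.minAreaRect(w.astype(np.float32)))
cv2.imwrite("pics/w9.png",v)
E
```

```text
time: 38.1
ee_pos: [0.4747, 0.0236, 0.1576]
tcp_rot: [0.994, 0.106, -0.003, -0.001]
wrist_force: [1.6, -0.1, 0.1]
opening: 0.0665
time: 39.1
ee_pos: [0.3475, 0.0232, 0.269]
tcp_rot: [0.994, 0.106, -0.0, -0.0]
wrist_force: [0.1, 0.5, -0.1]
opening: 0.0668
[0.34738051 0.02321422 0.26896431]
0.73 ((31.62047576904297, 1.02813720703125), (137.2494354248047, 56.19832992553711), 0.09370940923690796)
```

View pics/w9.png

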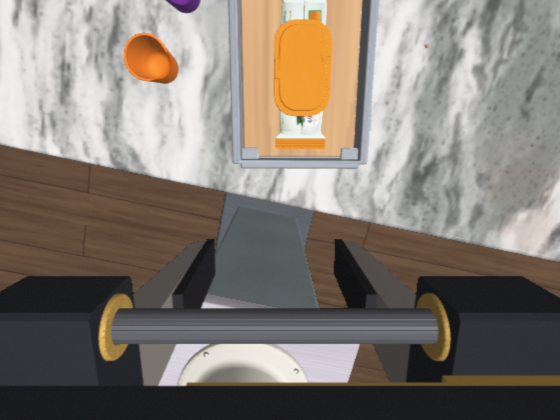

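```bash
python3 -c "
from cell import job
print(job.job_done())"
```

```text
the job is handed in; nothing more can be done
None
```

The lunch box is packed and handed in at about 39 s of the 72 s allowed. I looked at 11 pictures, one over the budget of 10.

- **Tin and glass:** I stood both on the box floor, at about box x = -48 mm and +45 mm, and released them. The wrist picture before the divider went in showed both upright.
- **Divider:** I slid its plain end under the cleats at a 12° tilt and levelled it. I then pressed it down with about 15 N until it stopped at a height of about 80 mm. The picture after release showed it flush, under both cleats and with the catch over its tab end.
- **Snack bar:** I laid it flat and lengthwise on the divider. The last picture puts its centre at about divider x = 24 mm, y = 1 mm, turned about 0.1°, with the gripper clear of everything.
- **Lemon and garlic:** I did not touch them.

**Disagreements and limits:**
- **Divider offset:** The close-up picture put the divider about 2 mm off in the grip. Touching the box's end wall showed the lengthwise part of that was wrong, so I dropped it. I kept the sideways part, and the fit went in without binding.
- **Last picture:** It cut off the far end of the bar, so its centre comes from the visible end and its known length. It did not show the catch, which I last saw before placing the bar. The tin and glass were hidden once the divider was on.

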